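Fit the right cone on the citrus juicer and hold it pressed

TASK

The half fruit on the black tray is the next to be juiced, so fit the cone that suits it to the citrus juicer, the large cone for the orange or the small one for the lime: slide it lightly over the drive pin until it drops on, and do not push the drive down before the cone sits fully on it. Then press the seated cone down as far as the drive goes, as you would to run the juicer, and finish while still holding it fully down with the hand on the cone. Leave the other cone, both half fruits, the tumbler and the sauce jug where they are.

Things in the scene. Friction and masses are not known exactly. Their poses are not given: they have to be found in the camera images.
- cone_large_mid (a point): The large (orange) reaming cone: black ribbed plastic, standing upright on the tiles, about 70 g. Round, 56 mm across and 62 mm high; its side is nearly upright for the lowest 25 mm and then rounds in to a blunt tip. The flat underside is closed except for a round socket in its centre, 12.5 mm wide and 20 mm deep. This point is on its axis half-way up, 31 mm above the underside; z is the cone's axis, tip up.
- cone_small_mid (a point): The small (lime) reaming cone: black ribbed plastic, standing upright on the tiles, about 35 g. Round, 40 mm across and 46 mm high; its side is nearly upright for the lowest 20 mm and then rounds in to a blunt tip. Same central socket in its flat underside, 12.5 mm wide and 20 mm deep. This point is on its axis half-way up, 23 mm above the underside; z is the cone's axis, tip up.
- drive_seat (a point): The juicer's drive, in the middle of the steel strainer: the centre of the top of the grey collar (20 mm across) on which a fitted cone's underside rests, 136 mm above the tiles with the drive up. From it the steel drive pin stands 17 mm straight up, 10 mm thick, tapered to 6 mm over its top 2.5 mm. The point moves down with the drive; z is up. A cone may sit at any angle about the pin. Out of sight below a cone that is held over it.
- drive (a joint): How far the spring-loaded drive (collar and pin together) is pressed down, in m: 0 up, 0.008 at its bottom stop. The spring holds it up with 5 N at the start of travel and 13 N at the bottom, and lifts it again when let go.
- juicer: The cordless electric citrus juicer (black charging socket at the back), fixed to the tiles by its suction feet: white round motor base 154 mm across, above it a clear bowl with a steel strainer, 160 mm across, rim 150 mm above the tiles. Inside, the strainer is 148 mm wide and its floor lies 118 mm above the tiles (125 mm at the hub within 16 mm of the axis). Origin on its axis at tile height; the spout points along its -x.
- tray: The black plastic tray, 130 x 150 mm, floor 10 mm and rim 20 mm above the tiles; it holds the half fruit to be juiced next. Origin at its centre at tile height. Fixed. It may lie in either of two places, the bamboo board in the other.
- board: The light bamboo board, 130 x 150 mm, 10 mm thick; it holds the half fruit that is not wanted now. Origin at its centre at tile height. Fixed.
- orange: Half an orange lying cut face down, orange dome 74 mm across and 37 mm high, either on the tray or on the board. Origin in the centre of its cut face.
- lime: Half a lime lying cut face down, green dome 46 mm across and 23 mm high, on whichever of tray and board the orange is not. Origin in the centre of its cut face.
- tumbler: Empty glass tumbler under the juicer's spout, 62 mm across, 85 mm high; bystander. Origin in the centre of its underside.
- sauce_jug: White porcelain teapot-shaped sauce jug, about 175 mm from spout to handle and 97 mm high; bystander. Origin in the centre of its underside.
Mind the look-alikes: they are no part of the job. What is shaped like the part that bears cone_large_mid but pink is not meant.

How it is judged:
At the end, for the whole second after the job is handed in: The cone that suits the half fruit on the black tray (large for orange, small for lime) sits on the drive collar (underside within 3 mm of it, axis within 4 mm, upright within 0.1 rad), the drive is pressed down more than 6.5 of its 8 mm, and the fingers still bear on that cone with more than 2 N (value of joint drive above 0.0065 m and ((horizontal distance between orange and tray below 0.09 m and z of cone_large_mid in the frame of drive_seat between 0.027 and 0.034 m and horizontal distance between cone_large_mid and drive_seat below 0.004 m and angle between cone_large_mid's own z axis and vertical below 0.1 rad and contact force between the fingers and cone_large above 2 N) or (horizontal distance between lime and tray below 0.09 m and z of cone_small_mid in the frame of drive_seat between 0.019 and 0.026 m and horizontal distance between cone_small_mid and drive_seat below 0.004 m and angle between cone_small_mid's own z axis and vertical below 0.1 rad and contact force between the fingers and cone_small above 2 N))); the arm keeps its last pose, push and grip.
It fails at once if the drive is pushed down more than 6 mm while no cone sits on it (value of joint drive above 0.006 m and not ((z of cone_large_mid in the frame of drive_seat between 0.027 and 0.036 m and horizontal distance between cone_large_mid and drive_seat below 0.004 m) or (z of cone_small_mid in the frame of drive_seat between 0.019 and 0.028 m and horizontal distance between cone_small_mid and drive_seat below 0.004 m))).
It fails at once if the cone that is not wanted is moved more than 30 mm ((horizontal distance between orange and tray below 0.09 m and distance of cone_small_mid from where it was at the start of the episode above 0.03 m) or (horizontal distance between lime and tray below 0.09 m and distance of cone_large_mid from where it was at the start of the episode above 0.03 m)).
It fails at once if a half fruit is moved more than 30 mm (distance of any of orange, lime from where it was at the start of the episode above 0.03 m).
It fails at once if the tumbler or the sauce jug is moved more than 30 mm (distance of any of tumbler, sauce_jug from where it was at the start of the episode above 0.03 m).
It also fails if it takes over 48 s, if anything falls off the work surface, if the arm or the gripper's body presses on something with over 40 N, if the wrist force passes 120 N, or if a joint passes its speed limit or range.

ROBOT

A 6-joint arm with a two-finger parallel gripper is mounted at the origin on the work surface. World frame = base frame: x ahead of the robot, y to its left, z up, the work surface at z = 0. Lengths are in m, angles in rad, forces in N, time in s.
With the tool pointing down it reaches from about 0.375 to 0.75 m from the base axis. Payload 9 kg.
Tool frame: the origin (TCP) lies at the very end of the fingers, on their centre line; the grasp point (between the pads) lies 19 mm behind it; z points along the fingers, y is the line along which they close (so a half turn about z gives the same grasp; the last joint's range is limited). The gripper opens to 85 mm and grips with 20 to 120 N. Pads are 22 mm wide; open, the fingers measure 114 mm over their backs; the gripper's body (76 mm by 85 mm) begins 54 mm behind the grasp point. The pads swing forward as they close: fully open they stand 13 mm farther back than shut.
Start: joints at [1.124, 0.104, 0.097, 1.564, 0, 1.353], TCP at [0.136, 0.584, 0.231] pointing down, gripper open.
Joint ranges: [-2.99, 2.99], [-0.84, 1.86], [-1.1, 1.16], [-1.84, 2.11], [-1.51, 1.56], [-3.14, 3.14]. Speed limits (rad/s): [2.22, 2.22, 2.57, 3.14, 3.14, 3.14].

INTERFACE

Orientations are given as a unit quaternion [x, y, z, w].
In Python, from station import * gives the robot as it stands.
- The arm moves only by the tool send_rows, never from a script. Its argument "steps" is a list of rows, each a list of 2 entries, a list of its own where there are three numbers: the shift along the world's x, y, z each as a share of 0.25 m, from -1 to 1, then the turn about the world's z as a share of 1.5 rad, from -1 to 1. A call has 1 to 5 rows; each row is the pose to reach, as a shift and turn from the pose commanded when the call began; what a row does not reach only later rows make up. A row lasts 1/8 s, in which the tool goes at most 62.5 mm and 10.7 degrees, less where a joint would pass 70% of its speed; a pose out of reach is approached as far as the arm can. A call with a number of a shift or a turn outside -1 to 1 is refused whole. A call with a gripper value outside its range is refused whole. "claw" is the opening, from -1 (shut) to 1 (fully open), set as the call begins (left out, the last holds). The fingers move at their own pace and stop on an object; "force" is the grip in N (left out, the last holds). Time passes only in rows, so rows that repeat a pose let the fingers close. It gives the time, the measured TCP pose, the force, the opening and the grip force at its end, in the units of the state.
- sense(): the state, without advancing time (a new reading comes with each control period).
- read_camera(name): name is "side" or "top"; returns the picture (420x560x3 uint8, red, green, blue); there is no depth.
- camera_model(name): a dict with "camera_matrix" (3x3 intrinsics, pixels), "distortion" ([k1, k2, p1, p2, k3] as OpenCV has them; the pictures are not rectified), "rvec" (rotation vector, rad) and "tvec" (3), from world to camera coordinates, as OpenCV has them. Camera axes: x right, y down, z forward; pixel columns grow to the right and rows downward; lengths in m; the calibration is good to about 2 mm. A picture is of the moment at which its call begins. camera_model takes no time and is no camera call.
- hand_in(): hands the job in; it is judged then, once.
The state is a dict: "clock": time; "joint_positions": joint angles; "dq": joint speeds; "joint_torque": joint torques, N m; "tcp_pos": TCP position; "eef_rot": TCP orientation; "ft_force": force on the tool from outside, world axes, zero at the start; "torque": the same for the moment, N m; "grip_width": finger opening in m; "grip_force": force on a finger pad.
Only numpy, scipy, OpenCV 4.12 (cv2) and the standard library are available. Lean on these libraries where they do the work, as an engineer would, in place of code of your own. Each camera call takes 0.05 s, during which the arm holds its last target. There are 200 camera calls.

## Working session

There is one attempt and no reset: what is moved stays moved. The work goes in short steps, Python scripts to look and compute and a tool call to move; the robot and the scene stay as the last step left them, time stands still between calls to the robot, and variables do not carry over. Pictures are saved under pics/ and viewed, at most 10 in all, crops included, and the job is handed in when it is done.

Besides the shell and the picture viewer there is one more tool, called after ">>>" as name(argument=value, ...), one argument or row to a line, values as JSON. send_rows: Moves the arm, as the interface text tells. Shift numbers are shares of 0.25 m and turn numbers shares of 1.5 rad, none past 1 either way. Its arguments: {"type":"object","properties":{"steps":{"type":"array","items":{"type":"array"}},"claw":{"type":"number"},"force":{"type":"number"}},"required":["steps"]}

```bash
mkdir -p pics; cat > h.py <<'E'
from station import *
import numpy as np, cv2
def snap(n,f):
    im=read_camera(n); cv2.imwrite('pics/'+f,im[:,:,::-1]); return im
def cam(n):
    c=camera_model(n); K=np.array(c["camera_matrix"],float);d=np.array(c["distortion"],float)
    return K,d,np.array(c["rvec"],float),np.array(c["tvec"],float)
def proj(n,P):
    K,d,r,t=cam(n); return cv2.projectPoints(np.array(P,float).reshape(-1,3),r,t,K,d)[0].reshape(-1,2)
def ray(n,uv,z):
    K,d,r,t=cam(n); R=cv2.Rodrigues(r)[0]
    p=cv2.undistortPoints(np.array(uv,float).reshape(-1,1,2),K,d).reshape(-1,2)
    C=-R.T@t.ravel(); D=np.c_[p,np.ones(len(p))]@R
    return C+D*((z-C[2])/D[:,2])[:,None]
E
python3 - <<'E'
from h import *
snap('top','t0.png');snap('side','s0.png')
s=sense();print(s['tcp_pos'],s['eef_rot'],s['grip_width'],s['ft_force'],s['clock'])
for n in('top','side'):
    K,d,r,t=cam(n);R=cv2.Rodrigues(r)[0];print(n,-R.T@t.ravel(),K[0,0],R[2])
E
```

```text
[0.13595067 0.58409917 0.2306065 ] [ 1.14137107e-01  9.93464831e-01 -5.64773701e-04 -1.79129350e-04] 0.08526696216621828 [-0.06653155  0.01376945  0.19675065] 0.1
top [0.32205919 0.05782027 1.34319189] 513.6513602257077 [ 0.16935032 -0.00689613 -0.98553179]
side [0.40066712 1.20294047 1.03692975] 533.8974912911797 [ 0.08419791 -0.77600535 -0.62508113]
```

View pics/t0.png

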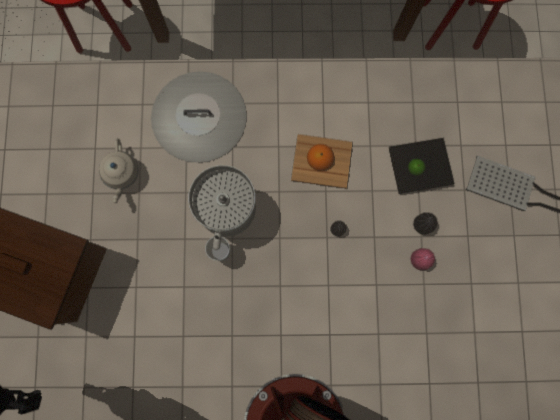

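View pics/s0.png

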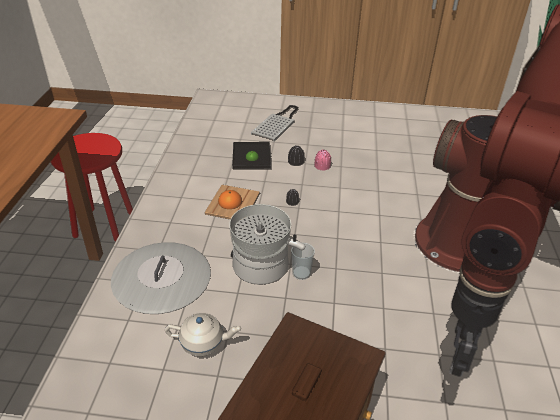

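Top view: the lime (417,167) is on the black tray and the orange (320,157) on the board, so the small cone is wanted. Candidates in the top view are the small black cone (338,228), the large black cone (426,223) and the pink look-alike (423,259). I choose (338,228), which is (293,197) in the side view. The juicer pin is near (223,199) in top and (260,229) in side.

```bash
python3 - <<'E'
from h import *
t=cv2.imread('pics/t0.png');s=cv2.imread('pics/s0.png')
c=lambda im,x,y,w:cv2.resize(im[y-w:y+w,x-w:x+w],(390,290) if 0 else (290,290),interpolation=cv2.INTER_CUBIC)
o=np.vstack([np.hstack([c(t,338,228,18),c(t,223,199,36)]),np.hstack([c(s,293,197,18),c(s,260,229,36)])])
cv2.imwrite('pics/c0.png',np.clip(o*1.5,0,255).astype(np.uint8))
for n,im,(x,y) in(('top',t,(338,228)),('side',s,(293,197))):
    w=16;g=im[y-w:y+w,x-w:x+w].max(2);m=(g<55).astype(np.uint8)
    k,l,st,ce=cv2.connectedComponentsWithStats(m);i=1+np.argmax(st[1:,4]);print(n,st[i]+[x-w,y-w,0,0,0],ce[i]+[x-w,y-w])
    print(ray(n,[ce[i]+[x-w,y-w]],0.022))
for n,p in(('top',(223,199)),('side',(260,229))):print(n,ray(n,[p],0.145))
E
```

```text
top [331 222  16  15 172] [338.31976744 228.51162791]
[[ 0.49050378 -0.12138068  0.022     ]]
side [287 191  12  14  86] [292.18604651 199.29069767]
[[ 0.49392132 -0.10419745  0.022     ]]
top [[0.54795769 0.16691046 0.145     ]]
side [[0.55145219 0.18873738 0.145     ]]
```

View pics/c0.png

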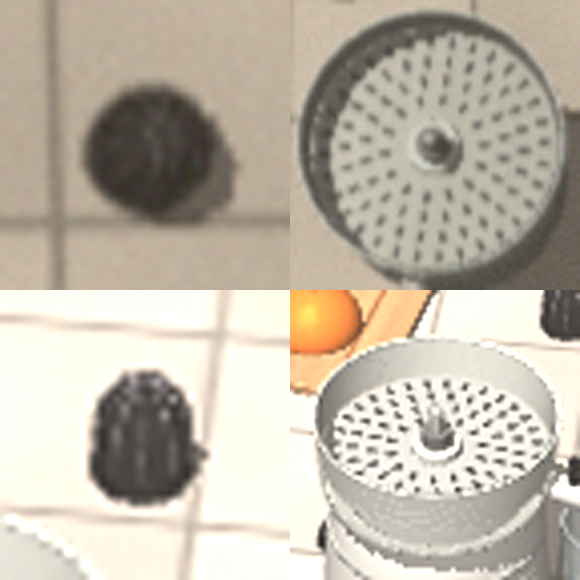

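The crop shows the small black ribbed cone (top about 338.4,228.6; side about 293,197.3), and the pin with its collar (top about 223.2,199.9; side tip about 259.7,221.5).

```bash
python3 - <<'E'
from h import *
from scipy.optimize import least_squares
a=np.linspace(0,2*np.pi,60)
def bb(n,xy,prof):
    P=np.array([[xy[0]+r*np.cos(q),xy[1]+r*np.sin(q),z] for r,z in prof for q in a]);p=proj(n,P);return np.r_[p.min(0),p.max(0)]
prof=[(.02,0),(.0195,.02),(.0165,.03),(.011,.040),(.005,.0455),(0,.046)]
ob={'top':[330.3,220.5,346.5,236.7],'side':[286.1,188.8,299.6,205.7]}
for ns in(['top'],['side'],['top','side']):
    f=lambda x:np.concatenate([bb(n,x,prof)-ob[n] for n in ns])
    r=least_squares(f,[.49,-.12],diff_step=1e-4);print(ns,r.x,f(r.x).round(1))
print('tip',ray('top',[(224,199.7)],.152),ray('side',[(259.7,221.8)],.153))
print('collar',ray('top',[(223.2,199.9)],.136),ray('side',[(260.5,230.2)],.136))
# bowl rim from t: outer rim circle z .150 r .08
ob={'top':[189.2,165.7,256.7,0],'side':[230.5,205,290.7,0]}
for n in ob:
    f=lambda x:(bb(n,x,[(.08,.15)])-ob[n])[:3]
    r=least_squares(f,[.55,.17],diff_step=1e-4);print(n,r.x,f(r.x).round(1))
E
```

```text
['top'] [ 0.49193584 -0.12330499] [ 0.1  0.1 -0.1 -0.1]
['side'] [ 0.49290405 -0.12126793] [ 0.3  0.2 -0.3 -0.2]
['top', 'side'] [ 0.49235842 -0.12287264] [-0.1 -0.  -0.2 -0.3  0.6 -0.1 -0.1 -0.5]
tip [[0.54493638 0.16390388 0.152     ]] [[0.55495482 0.17017823 0.153     ]]
collar [[0.54746159 0.16723805 0.136     ]] [[0.55102407 0.18295001 0.136     ]]
top [0.54800107 0.16658619] [-0.1 -0.   0.1]
side [0.55161031 0.17590954] [-1.2 -0.2  1.2]
```

>>> send_rows(
  steps=[
    [[0.2,-0.2,0.1],0],
    [[0.4,-0.4,0.2],0],
    [[0.6,-0.55,0.2],0],
    [[0.8,-0.7,0.2],0],
    [[0.85,-0.85,0.2],0],
  ],
  claw=1,
  force=60,
)

```text
clock: 0.72
tcp_pos: [0.3502, 0.3704, 0.2808]
eef_rot: [0.114, 0.993, -0.0, -0.0]
ft_force: [0.6, 0.3, 0.1]
grip_width: 0.0855
grip_force: 0.0
```

>>> send_rows(
  steps=[
    [[0.1,-0.2,0],0],
    [[0.2,-0.4,0],0],
    [[0.3,-0.6,0],0],
    [[0.4,-0.8,0],0],
    [[0.5,-1,0],0],
  ],
)

```text
clock: 1.35
tcp_pos: [0.474, 0.1201, 0.2811]
eef_rot: [0.114, 0.993, 0.0, -0.0]
ft_force: [1.7, 0.7, 0.3]
grip_width: 0.0855
grip_force: 0.0
```

>>> send_rows(
  steps=[
    [[0.05,-0.2,0],0],
    [[0.07,-0.4,0],0],
    [[0.07,-0.6,0],0],
    [[0.07,-0.8,0],0],
    [[0.07,-0.98,0],0],
  ],
)

```text
clock: 1.98
tcp_pos: [0.4907, -0.1248, 0.281]
eef_rot: [0.114, 0.993, 0.0, -0.0]
ft_force: [0.2, -0.4, 0.7]
grip_width: 0.0854
grip_force: 0.0
```

>>> send_rows(
  steps=[
    [[0.008,0.008,-0.25],0],
    [[0.008,0.008,-0.5],0],
    [[0.008,0.008,-0.7],0],
    [[0.008,0.008,-0.85],0],
    [[0.008,0.008,-0.92],0],
  ],
)

```text
clock: 2.6
tcp_pos: [0.4917, -0.1203, 0.0489]
eef_rot: [0.114, 0.993, 0.001, -0.002]
ft_force: [-0.4, -0.2, 0.3]
grip_width: 0.0856
grip_force: 0.0
```

>>> send_rows(
  steps=[
    [[0,0,-0.08],0],
    [[0,0,-0.172],0],
    [[0,0,-0.172],0],
  ],
)

```text
clock: 2.98
tcp_pos: [0.4924, -0.1207, 0.0076]
eef_rot: [0.114, 0.993, 0.0, -0.001]
ft_force: [-0.3, -0.4, -0.4]
grip_width: 0.0852
grip_force: 0.0
```

```bash
python3 - <<'E'
from h import *
s=sense();print(s['tcp_pos'],s['ft_force'],s['clock'])
t=snap('top','t1.png');d=snap('side','s1.png')
o=np.hstack([cv2.resize(t[198:258,298:378],(400,300)),cv2.resize(d[160:220,253:333],(400,300))])
cv2.imwrite('pics/c1.png',np.clip(o[:,:,::-1]*1.5,0,255).astype(np.uint8))
E
```

```text
[ 0.49236073 -0.12071739  0.00763398] [-0.31511167 -0.39171479 -0.38180384] 2.975
```

View pics/c1.png

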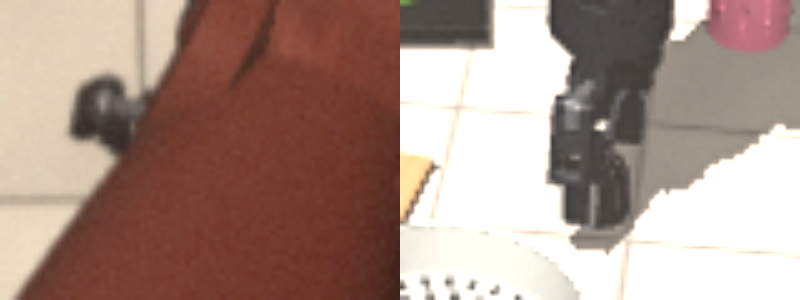

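The top view is covered by the arm. In the side view the small cone stands between the open fingers (crop about 595,185). Closing now.

>>> send_rows(
  steps=[
    [[0,0,0],0],
    [[0,0,0],0],
    [[0,0,0],0],
    [[0,0,0],0],
    [[0,0,0],0],
  ],
  claw=-1,
  force=50,
)

```text
clock: 3.7
tcp_pos: [0.4936, -0.1214, 0.0093]
eef_rot: [0.114, 0.993, -0.0, 0.001]
ft_force: [-0.1, 0.1, 6.0]
grip_width: 0.0368
grip_force: 50.3
```

>>> send_rows(
  steps=[
    [[0,0,0],0],
    [[0,0,0],0],
  ],
)

```text
clock: 3.95
tcp_pos: [0.4936, -0.1214, 0.0093]
eef_rot: [0.114, 0.993, -0.0, 0.001]
ft_force: [-1.3, 1.6, 5.1]
grip_width: 0.0372
grip_force: 50.3
```

>>> send_rows(
  steps=[
    [[0,0,0.1],0],
    [[0,0,0.3],0],
    [[0,0,0.5],0],
    [[0,0,0.7],0],
    [[0,0,0.8],0],
  ],
)

```text
clock: 4.58
tcp_pos: [0.4939, -0.1215, 0.2117]
eef_rot: [0.114, 0.993, -0.001, 0.002]
ft_force: [0.3, 0.5, -0.8]
grip_width: 0.0375
grip_force: 50.3
```

>>> send_rows(
  steps=[
    [[0.03,0.15,0],0],
    [[0.07,0.35,0],0],
    [[0.11,0.55,0],0],
    [[0.15,0.75,0],0],
    [[0.18,0.95,0],0],
  ],
)

```text
clock: 5.2
tcp_pos: [0.5383, 0.1181, 0.2085]
eef_rot: [0.114, 0.993, 0.0, 0.0]
ft_force: [0.9, -0.5, -0.3]
grip_width: 0.0376
grip_force: 50.3
```

>>> send_rows(
  steps=[
    [[0.04,0.12,0],0],
    [[0.04,0.195,0],0],
    [[0.04,0.195,0],0],
    [[0.04,0.195,0],0],
  ],
)

```text
clock: 5.7
tcp_pos: [0.548, 0.1643, 0.2084]
eef_rot: [0.114, 0.993, -0.0, -0.0]
ft_force: [-0.1, 0.1, -0.1]
grip_width: 0.037
grip_force: 50.3
```

```bash
python3 - <<'E'
from h import *
s=sense();print(s['tcp_pos'],s['ft_force'],s['torque'],s['grip_width'],s['clock'])
t=snap('top','t2.png');d=snap('side','s2.png')
print(proj('side',[s['tcp_pos']]),proj('side',[[.549,.167,.136],[.549,.167,.153]]))
o=np.hstack([cv2.resize(t[140:260,150:310],(400,300)),cv2.resize(d[150:285,200:300],(400,540),interpolation=cv2.INTER_CUBIC)[:300]])
o=np.hstack([cv2.resize(t[140:260,150:310],(400,300)),cv2.resize(d[165:240,210:310],(400,300),interpolation=cv2.INTER_CUBIC)])
cv2.imwrite('pics/c2.png',np.clip(o[:,:,::-1]*1.5,0,255).astype(np.uint8))
E
```

```text
[0.54795407 0.16433018 0.20840223] [-0.07612022  0.12084715 -0.06418387] [-0.01885322  0.01256793 -0.03460414] 0.03704335229454683 5.7
[[262.77339228 203.66304094]] [[262.17196841 226.24968768]
 [262.18002803 221.22195109]]
```

View pics/c2.png

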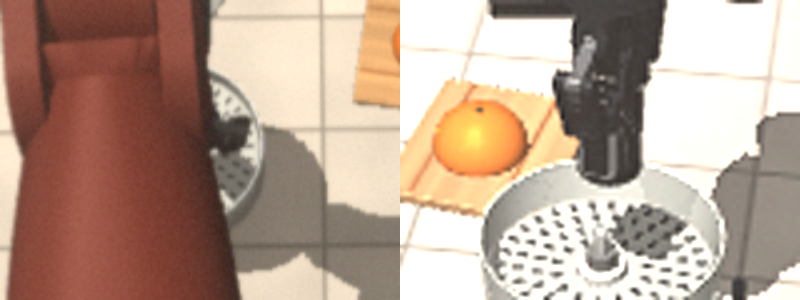

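```bash
python3 - <<'E'
from h import *
a=cv2.imread('pics/s0.png').max(2);b=cv2.imread('pics/s2.png').max(2)
print('pin s0');print(np.arange(252,270))
for v in range(218,234):print(v,a[v,252:270])
print('cone s2');print(np.arange(250,276))
for v in range(200,214):print(v,b[v,250:276])
print('top pin');c=cv2.imread('pics/t0.png').max(2)
print(np.arange(214,234))
for v in range(192,209):print(v,c[v,214:234])
x0=np.array([.549,.169,.15]);print([(proj('side',[x0+e])-proj('side',[x0]))[0]*1 for e in np.eye(3)*.01],[(proj('top',[x0+e])-proj('top',[x0]))[0]*1 for e in np.eye(3)*.01])
E
```

```text
pin s0
[252 253 254 255 256 257 258 259 260 261 262 263 264 265 266 267 268 269]
218 [169 167 170 170 169 168 129 130 169 169 170 130 133 170 170 172 168 167]
219 [163  95  93 166 167 165  91  74 171 169 166  63  74 169 169 168 128 133]
220 [171 167  71 133 168 168 166 130 164 166 166 132 136 169 169 166  48 135]
221 [168 172 167 134 173 171 167 132 131 166 167 166 164 126 167 167 135 171]
222 [168 166  97  97 167 169 134 167 168 144 171 167 127  72 169 165 166 163]
223 [170 169 168  98 134 169 122 155 171 123 142 168 133 137 172 171 164  88]
224 [168 167 167 167 132 171 141 129 127 105 136 170 171 169 167 168 128  76]
225 [168 167 165  94  68 154 126 119 129  75 108 155 170 125  68 172 171 170]
226 [166 167 167 166  82 108 111 118 129  81  78  69 171  99 104 170 169 169]
227 [ 67 131 167 168 136 109 105 117 127  79  83 113 147 170 169 168 165 163]
228 [132 165 167 184 124 106 110 112 121  87 111  93  89 161 167 166 126  50]
229 [166 165 174 203 122  83 104 109 111 113  88  57  97 214 165 168 170 172]
230 [166 166 186 203 129  74  84  85  82  76  62  58  94 209 130 166 165 167]
231 [
[... 2977 characters left out ...]
7 116  84  75  78  78  74  71  71 103 124 127
 124 102]
204 [132 130 130 121 117 128 137 135 121 117 116  94  71  67  79 119 125 127
 123 101]
205 [128 129 132 129 122 116 116 113 114 113 103  90  73  75 108 126 123 127
 125 116]
206 [130 132 128 130 130 123 116 117 120 117 113 107 106 108 123 129 124 128
 126 128]
207 [129 130 128 132 130 127 127 126 128 122 124 124 123 126 127 124 106 111
 121 127]
208 [131 126 113 128 132 129 129 131 130 130 126 126 125 127 129 124  96  85
 107 126]
[array([-3.85812036, -0.3610011 ]), array([-0.5606742,  2.5130389]), array([ 0.00428694, -2.9870465 ])] [array([ 0.02828724, -4.15153779]), array([-4.23034946,  0.03864324]), array([-0.39200159, -0.79356163])]
```

```bash
python3 - <<'E'
from h import *
from scipy.optimize import least_squares
a=np.linspace(0,2*np.pi,180)
def ex(n,xy,r,z):
    p=proj(n,np.c_[xy[0]+r*np.cos(a),xy[1]+r*np.sin(a),0*a+z]);return np.array([(p[:,0].min()+p[:,0].max())/2,p[:,1].max()])
for nm,r,z,o in(('cone',.02,.1991,(262.1,211.)),('collarbottom',.01,.125,(260.25,232.6)),('pin tip',.003,.153,(259.7,223))):
    s=least_squares(lambda x:ex('side',x,r,z)-o,[.55,.168],diff_step=1e-4);print(nm,s.x)
print(ray('top',[(222.6,199.05)],.136))
E
```

```text
cone [0.54993613 0.16226651]
collarbottom [0.55358631 0.16999176]
pin tip [0.55469978 0.17190033]
[[0.54954175 0.16868548 0.136     ]]
```

>>> send_rows(
  steps=[
    [[0.014,0.028,-0.05],0],
    [[0.014,0.028,-0.12],0],
    [[0.014,0.028,-0.164],0],
    [[0.014,0.028,-0.164],0],
  ],
)

```text
clock: 6.3
tcp_pos: [0.5506, 0.172, 0.1656]
eef_rot: [0.114, 0.993, -0.0, -0.001]
ft_force: [-0.2, 0.5, -0.1]
grip_width: 0.037
grip_force: 50.3
```

```bash
python3 - <<'E'
from h import *
s=sense();print(s['tcp_pos'],s['ft_force'],s['grip_width'],s['clock'])
d=snap('side','s3.png')
cv2.imwrite('pics/c3.png',np.clip(cv2.resize(d[195:240,230:290],(800,600),interpolation=cv2.INTER_CUBIC)[:,:,::-1]*1.5,0,255).astype(np.uint8))
E
```

```text
[0.5506281  0.17200821 0.16562188] [-0.15678321  0.46638716 -0.07506113] 0.03703865341092061 6.3
```

View pics/c3.png

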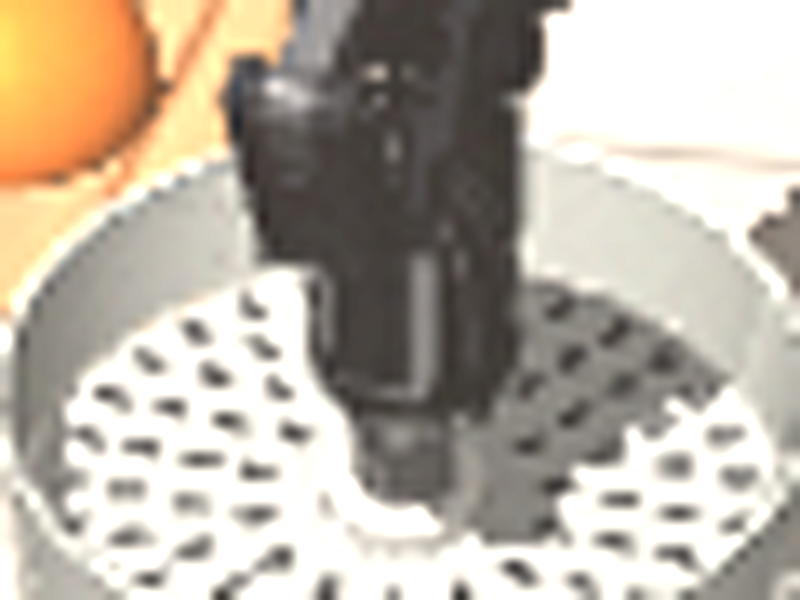

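The crop shows the cone centred about u=261.0 over the collar at about u=260.4, so a small +x correction is needed. Then I lower it lightly.

>>> send_rows(
  steps=[
    [[0.006,-0.002,0],0],
    [[0.006,-0.002,-0.012],0],
    [[0.006,-0.002,-0.02],0],
    [[0.006,-0.002,-0.024],0],
    [[0.006,-0.002,-0.024],0],
  ],
)

```text
clock: 6.98
tcp_pos: [0.553, 0.1717, 0.1612]
eef_rot: [0.114, 0.993, 0.0, -0.0]
ft_force: [0.5, 0.8, -0.1]
grip_width: 0.0371
grip_force: 50.3
```

>>> send_rows(
  steps=[
    [[0,0,-0.006],0],
    [[0,0,-0.012],0],
    [[0,0,-0.012],0],
  ],
)

```text
clock: 7.35
tcp_pos: [0.553, 0.1716, 0.1581]
eef_rot: [0.114, 0.993, 0.0, -0.0]
ft_force: [-0.6, -0.1, -0.8]
grip_width: 0.0371
grip_force: 50.3
```

```bash
python3 - <<'E'
from h import *
s=sense();print(s['tcp_pos'],s['ft_force'],s['torque'],s['clock'])
E
```

```text
[0.5529946  0.17162984 0.15814705] [-0.58810778 -0.13160067 -0.82823583] [-0.00188207 -0.00144255  0.04728536] 7.35
```

>>> send_rows(
  steps=[
    [[0,0,-0.006],0],
    [[0,0,-0.012],0],
    [[0,0,-0.016],0],
    [[0,0,-0.016],0],
  ],
)

```text
clock: 7.85
tcp_pos: [0.553, 0.1716, 0.1542]
eef_rot: [0.114, 0.993, 0.0, -0.0]
ft_force: [0.4, -0.2, 0.3]
grip_width: 0.0371
grip_force: 50.3
```

>>> send_rows(
  steps=[
    [[0,0,-0.006],0],
    [[0,0,-0.012],0],
    [[0,0,-0.016],0],
    [[0,0,-0.016],0],
  ],
)

```text
clock: 8.35
tcp_pos: [0.553, 0.1716, 0.1502]
eef_rot: [0.114, 0.993, 0.0, -0.0]
ft_force: [-0.3, -0.7, -0.2]
grip_width: 0.0375
grip_force: 50.3
```

>>> send_rows(
  steps=[
    [[0,0,-0.006],0],
    [[0,0,-0.012],0],
    [[0,0,-0.016],0],
    [[0,0,-0.016],0],
  ],
)

```text
clock: 8.85
tcp_pos: [0.553, 0.1716, 0.1462]
eef_rot: [0.114, 0.993, 0.0, -0.0]
ft_force: [-0.1, -0.1, -0.8]
grip_width: 0.0371
grip_force: 50.3
```

>>> send_rows(
  steps=[
    [[0,0,-0.006],0],
    [[0,0,-0.008],0],
    [[0,0,-0.008],0],
    [[0,0,-0.008],0],
  ],
)

```text
clock: 9.35
tcp_pos: [0.5532, 0.1717, 0.1448]
eef_rot: [0.114, 0.993, 0.0, 0.0]
ft_force: [-1.1, -0.2, 5.4]
grip_width: 0.0372
grip_force: 50.8
```

>>> send_rows(
  steps=[
    [[0,0,-0.008],0],
    [[0,0,-0.016],0],
    [[0,0,-0.024],0],
    [[0,0,-0.03],0],
    [[0,0,-0.03],0],
  ],
  force=80,
)

```text
clock: 9.98
tcp_pos: [0.5534, 0.1716, 0.1381]
eef_rot: [0.114, 0.993, 0.0, 0.001]
ft_force: [-4.8, -0.1, 11.3]
grip_width: 0.0363
grip_force: 81.1
```

>>> send_rows(
  steps=[
    [[0,0,-0.004],0],
    [[0,0,-0.008],0],
    [[0,0,-0.008],0],
  ],
)

```text
clock: 10.35
tcp_pos: [0.5535, 0.1716, 0.1373]
eef_rot: [0.114, 0.993, 0.0, 0.001]
ft_force: [-7.7, -1.3, 18.6]
grip_width: 0.0362
grip_force: 82.0
```

>>> send_rows(
  steps=[
    [[-0.002,0,0],0],
    [[-0.004,0,-0.004],0],
    [[-0.004,0,-0.004],0],
    [[-0.004,0,-0.004],0],
  ],
)

```text
clock: 10.85
tcp_pos: [0.5534, 0.1717, 0.1373]
eef_rot: [0.114, 0.993, 0.0, 0.002]
ft_force: [-5.4, -1.6, 23.3]
grip_width: 0.0366
grip_force: 82.4
```

```bash
python3 - <<'E'
from h import *
s=sense();print(s['tcp_pos'],s['ft_force'],s['grip_width'],s['grip_force'],s['clock'])
d=snap('side','s4.png')
cv2.imwrite('pics/c4.png',np.clip(cv2.resize(d[195:240,230:290],(800,600),interpolation=cv2.INTER_CUBIC)[:,:,::-1]*1.5,0,255).astype(np.uint8))
E
```

```text
[0.55342184 0.17165699 0.13727304] [-5.35930109 -1.57680131 23.33926383] 0.03655985780957812 82.41996891796589 10.85
```

View pics/c4.png

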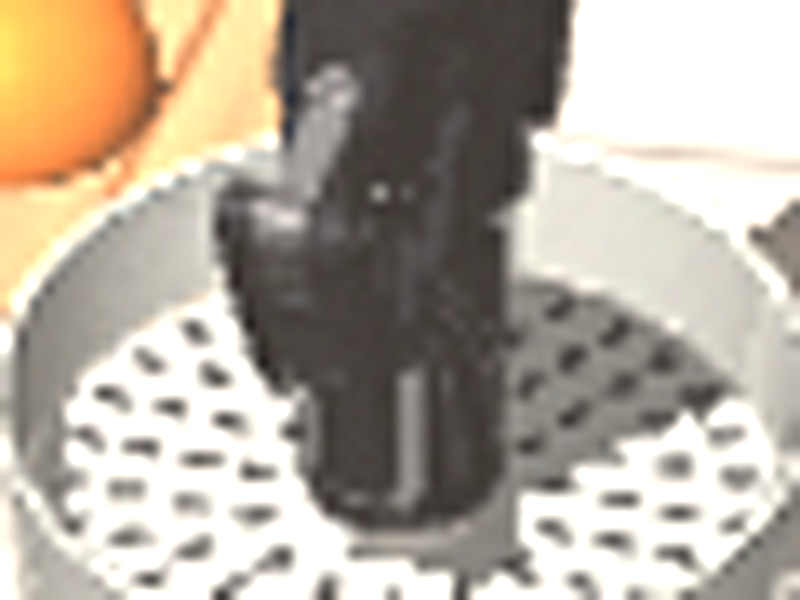

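The crop shows the cone upright on the hub, its bottom edge near (405,520). Height has stopped changing while the force rises to 23 N, so the drive is at its stop. I'm handing it in.

```bash
python3 -c "
from station import *
print(hand_in())"
```

```text
the job is handed in; nothing more can be done
None
```

The lime was on the black tray, so I fitted the small cone to the drive pin, pressed it down to the stop (about 8 mm of travel, 23 N) and handed the job in at about 11 s with the hand still holding it down; the hand-in gave no verdict.

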